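# Snap the holed plate onto the bench shaker

## Robot

A 6-joint arm with a two-finger parallel gripper is mounted at the origin on the work surface. World frame = base frame: x ahead of the robot, y to its left, z up, the work surface at z = 0. Lengths are in m, angles in rad, forces in N, time in s.
With the tool pointing down it reaches from about 0.3 to 0.875 m from the base axis. Payload 6.4 kg.
Tool frame: the origin (TCP) lies between the finger pads; the fingertips stand 19 mm ahead of it and the grasp point (between the pads) is the TCP (r.tip_reach is the distance from the TCP to the fingertips, in m); z points along the fingers, y is the line along which they close (so a half turn about z gives the same grasp; the last joint's range is limited). The gripper opens to 85 mm and grips with 20 to 120 N. Pads are 22 mm wide; open, the fingers measure 114 mm over their backs; the gripper's body (76 mm by 85 mm) begins 54 mm behind the grasp point. The pads swing forward as they close: fully open they stand 13 mm farther back than shut.
Start: joints at [-1.394, 0.181, 1.607, -0, 1.354, -0.206], TCP at [0.215, -0.533, 0.25] pointing down, gripper open.
Joint ranges: [-2.99, 2.99], [-0.89, 2.07], [0.3, 2.58], [-1.14, 4.28], [0, 2.63], [-3.12, 3.12]. Speed limits (rad/s): [2.57, 2.57, 3.01, 3.14, 3.14, 3.14].

## Interface

Orientations are given as a unit quaternion [x, y, z, w].
In Python, from rig import r gives the robot as it stands.
- The arm moves only by the shell command python3 -m creep 'ROWS'. ROWS is JSON, a list that holds one entry, the list of rows, each a list of 7 numbers: the shift along the world's x, y, z in cm, then the turn, a rotation vector about the world's x, y, z in rad, then the opening, from 0 (shut) to 1 (fully open). A call has 1 to 12 rows; each row is the pose to reach, as a shift and turn from the pose commanded when the call began; what a row does not reach only later rows make up. A row lasts 1/8 s, in which the tool goes at most 62.5 mm and 10.7 degrees, less where a joint would pass 70% of its speed; a pose out of reach is approached as far as the arm can. A call with a gripper value outside its range is refused whole. The fingers move at their own pace and stop on an object; the grip force is fixed at half the most. Time passes only in rows, so rows that repeat a pose let the fingers close. It gives the time, the measured TCP pose, the force, the opening and the grip force at its end, in the units of the state.
- r.observe(): the state, without advancing time (a new reading comes with each control period).
- r.capture(name): name is "side" or "top"; returns the picture (400x640x3 uint8, blue, green, red); there is no depth.
- r.calibration(name): a dict with "camera_matrix" (3x3 intrinsics, pixels), "origin" and "attitude" of the camera in the world. Camera axes: x right, y down, z forward; pixel columns grow to the right and rows downward; lengths in m; the calibration is good to about 2 mm. A picture is of the moment at which its call begins. calibration takes no time and is no camera call.
- r.job_done(): hands the job in; it is judged then, once.
Trained networks look in the newest picture that a camera, given by its name, has taken for a name from the list of things; names that differ only in an ending like _2 or _b are one class to them, and where a whole thing is asked for, a point or a joint stands for the part that bears it (a point fixed in the world has none). Each returns a list of dicts, best first, with "score" (0 to 1); they miss things now and then, are a little off and sometimes report something else, mostly with a low value. They report only what shows in the picture. A call takes as long as a camera call. They do not tell look-alikes from the thing itself.
- r.outline_of(query, camera): "mask" (400x640 bool, what is visible of it) and "box" ([centre column, centre row, width, height] in pixels, round what is visible of it).
- r.pinpoint(query, camera): "position" ([column, row] in pixels: a listed point, or the origin of a listed thing).
The state is a dict: "time": time; "joint_positions": joint angles; "qvel": joint speeds; "effort": joint torques, N m; "tool_pos": TCP position; "tool_rot": TCP orientation; "force": force on the tool from outside, world axes, zero at the start; "torque": the same for the moment, N m; "grip_width": opening from 0.0 (shut) to 1.0 (fully open); "gripper_force": force on a finger pad.
Only numpy, scipy, OpenCV 4.12 (cv2) and the standard library are available. Lean on these libraries where they do the work, as an engineer would, in place of code of your own. Each camera call takes 0.05 s, during which the arm holds its last target. There are 200 camera calls.

## Task

Take the blue plate with the four round holes by its white handle, set it over the four orange standoffs on top of the yellow shaker, and press it down evenly, keeping it roughly level, until all four standoffs have clicked through and it lies fully home. Leave the plain grey plate and the glass beaker where they are.

Things in the scene. Friction and masses are not known exactly. Their poses are not given: they have to be found in the camera images.
- plate: Loose blue board 150 (x) by 115 (y) by 6 mm, 0.2 kg; four 27 mm through holes at x=+-50, y=+-35 mm; flat on the bench at first. White grip bar over its middle: 70 mm long (x), 16 mm thick (y), 38 to 56 mm above the origin, legs at x=+-29; grip it across the 16 mm from above. Origin: centre of underside; z: up, handle side. A half turn about z fits as well.
- shaker: Fixed yellow box, dark deck, 220 (x) by 180 (y) mm. Origin: centre of underside. Heights from it: deck 60. Orange standoffs at x=+-50, y=+-35: 24 mm posts, tips taper to 6 mm wide at 104 (lead in to 8 mm or 8 deg off). White spring tabs hold an unpressed plate's underside at 81-84; pressing to 68 takes 10-18 N; its ends may click one after the other. Home: underside on shoulders at 68.
- blank: Bystander: a plain light-grey plate of the same outline (150 by 115 by 6 mm) without holes, with a black grip bar of the same shape, top 56 mm above the bench. Origin: centre of the underside.
- beaker: Bystander: an empty glass beaker, 72 mm wide, 100 mm tall, standing on the bench. Origin: centre of the underside.
There are look-alikes about, which are no part of the job. Leave any brown or red look-alike of the plate alone.

How it is judged:
At the end, for the whole second after the job is handed in: The blue plate lies fully home on the shaker's four shoulders, under all four tabs: its underside 64 to 71 mm above the shaker's underside, its centre within 10 mm of the shaker's, handle up, tilted less than 0.03 rad, at rest and released (z of plate in the frame of shaker between 0.064 and 0.071 m and horizontal distance between plate and shaker below 0.01 m and angle between plate's own z axis and vertical below 0.03 rad and linear speed of plate below 0.02 m/s); the robot touches nothing.
It fails at once if the blue plate is tipped more than 25 degrees (angle between plate's own z axis and vertical above 0.436 rad).
It fails at once if the plain grey plate is moved more than 30 mm (distance of blank from where it was at the start of the episode above 0.03 m).
It fails at once if the beaker is moved more than 30 mm or tipped over (distance of beaker from where it was at the start of the episode above 0.03 m or angle between beaker's own z axis and vertical above 0.5 rad).
It also fails if it takes over 45 s, if anything falls off the work surface, if the arm or the gripper's body presses on something with over 40 N, if the wrist force passes 120 N, or if a joint passes its speed limit or range.

## Working session

There is one attempt and no reset: what is moved stays moved. The work goes in short steps, Python scripts to look and compute and a shell command to move; the robot and the scene stay as the last step left them, time stands still between calls to the robot, and variables do not carry over. Pictures are saved under pics/ and viewed, at most 10 in all, crops included, and the job is handed in when it is done.

```bash
mkdir -p pics; python3 - <<'E'
from rig import r
import cv2
for c in("top","side"):
    cv2.imwrite(f"pics/{c}0.png",r.capture(c))
    k=r.calibration(c);print(c,k)
    for q in("plate","shaker","blank","beaker"):
        print(q,[(round(d["score"],2),[round(float(v)) for v in d["position"]]) for d in r.pinpoint(q,c)][:4])
E
```

```text
top {'camera_matrix': array([[401.45270127,   0.        , 315.55178021],
       [  0.        , 401.45270127, 200.87491568],
       [  0.        ,   0.        ,   1.        ]]), 'origin': array([ 0.42576213, -0.10697508,  0.92309608]), 'attitude': array([ 0.71305753, -0.69947996,  0.02641132, -0.03973899])}
plate [(0.86, [363, 302]), (0.84, [496, 253]), (0.6, [304, 193]), (0.57, [462, 106])]
shaker [(0.78, [187, 208])]
blank [(0.68, [389, 208])]
beaker [(0.66, [287, 99]), (0.62, [299, 192])]
side {'camera_matrix': array([[421.65618748,   0.        , 315.00958233],
       [  0.        , 421.65618748, 202.11832637],
       [  0.        ,   0.        ,   1.        ]]), 'origin': array([0.31977004, 0.62375548, 0.69180896]), 'attitude': array([-0.11422496,  0.90220591, -0.41140804,  0.0609965 ])}
plate [(0.98, [306, 223]), (0.86, [422, 204]), (0.72, [384, 134]), (0.59, [275, 134])]
shaker [(0.7, [288, 327])]
blank [(0.89, [340, 177])]
beaker [(0.63, [213, 222])]
```

View pics/top0.png

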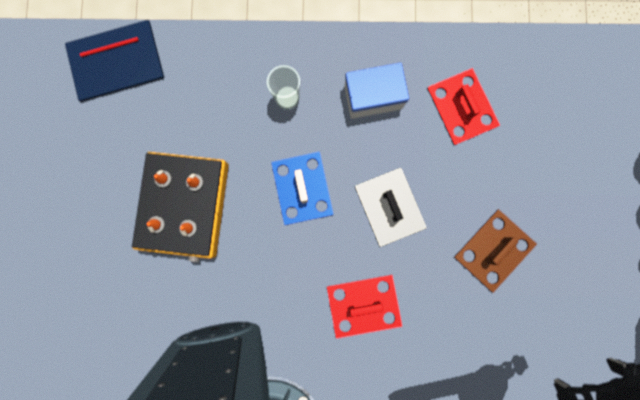

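View pics/side0.png

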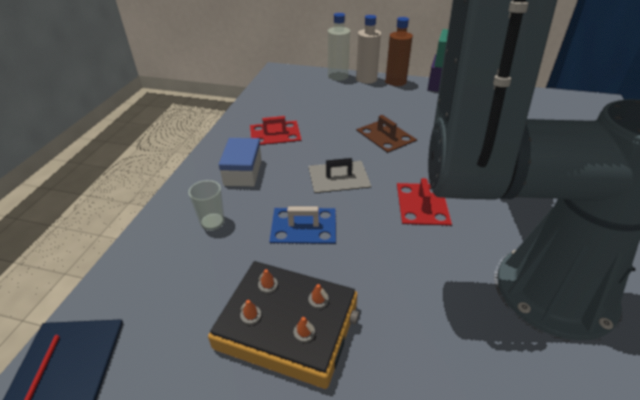

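Top view: the blue plate with white bar is at (302,188), with two red look-alikes at (363,306) and (463,106), a brown one at (496,250) and the grey blank at (390,207). There is also a solid blue-topped block at (377,87). In the side view the plate is at (304,224). Only the one at (302,188) is blue with four holes and a white handle. The shaker is at (182,205), and the beaker at (286,88).

```bash
cat >h.py <<'E'
from rig import r
import numpy as np,cv2
from scipy.spatial.transform import Rotation as R
def ray(c,p,z):
    k=r.calibration(c);p=np.atleast_2d(np.asarray(p,float))
    d=np.c_[p,np.ones(len(p))]@np.linalg.inv(k["camera_matrix"]).T@R.from_quat(k["attitude"]).as_matrix().T
    o=k["origin"];return (o+d*((z-o[2])/d[:,2])[:,None])[:,:2]
def proj(c,P):
    k=r.calibration(c);q=(np.atleast_2d(P)-k["origin"])@R.from_quat(k["attitude"]).as_matrix()
    q=q@k["camera_matrix"].T;return q[:,:2]/q[:,2:]
def blobs(m,amin):
    n,l,s,ce=cv2.connectedComponentsWithStats(m.astype(np.uint8))
    return [(s[i,4],ce[i],l==i) for i in range(1,n) if s[i,4]>=amin]
def rect(c,m,z):
    cs,_=cv2.findContours(m.astype(np.uint8),0,1)
    w=ray(c,max(cs,key=cv2.contourArea)[:,0],z)
    (x,y),(a,b),t=cv2.minAreaRect((w*1000).astype(np.float32))
    if a<b:a,b,t=b,a,t+90
    return np.round([x,y,a,b,(t+90)%180-90],1)
E
python3 - <<'E'
from h import *
for c in("top","side"):
    im=cv2.imread(f"pics/{c}0.png");hsv=cv2.cvtColor(im,cv2.COLOR_BGR2HSV)
    H,S,V=[hsv[...,i].astype(int) for i in range(3)]
    bl=(abs(H-110)<10)&(S>170)&(V>90)
    for a,ce,m in blobs(bl,400): print(c,"blue",a,ce.round(),rect(c,m,.006))
    org=(H<14)&(S>150)&(V>120)
    for a,ce,m in blobs(org,25):
        if a<400: print(c,"orange",a,ce.round(1),(ray(c,ce,.085)*1000).round(1))
    for d in r.outline_of("shaker",c)[:1]:
        dark=d["mask"]&(V<90)&(S<120)
        for a,ce,m in blobs(dark,1000):print(c,"deck",a,rect(c,m,.06))
im=cv2.imread("pics/top0.png")
cv2.imwrite("pics/crop.png",cv2.resize(im[140:260,120:340],None,fx=3.5,fy=3.5,interpolation=cv2.INTER_CUBIC))
E
```

```text
top blue 838 [290. 194.] [536.6 -38.5 143.4  74.3  14.1]
top orange 117 [109.5  46.7] [[836.2 369.1]]
top orange 90 [160.5 177.8] [[547.5 239.9]]
top orange 84 [192.6 181.7] [[540.4 170.9]]
top orange 91 [153.5 223.6] [[450.1 249.2]]
top orange 78 [186.3 227.4] [[443.5 179.4]]
top deck 6059 [494.6 211.6 204.5 166.8  -5.4]
side orange 36 [272.9 118.3] [[ 720.4 -378.4]]
side orange 132 [274.2 127.6] [[ 700.1 -330.7]]
side orange 394 [276.5 134.6] [[ 682.1 -297.5]]
side orange 44 [264.2 276.2] [[546.5 170.8]]
side orange 65 [315.8 291.1] [[446.1 180.1]]
side orange 51 [246.5 306.6] [[553.1 240.9]]
side orange 74 [301.  324.1] [[452.7 250.7]]
side orange 177 [ 40.8 368.9] [[815.9 423.9]]
side deck 8392 [493.8 214.1 208.9 171.1  -5.3]
```

View pics/crop.png

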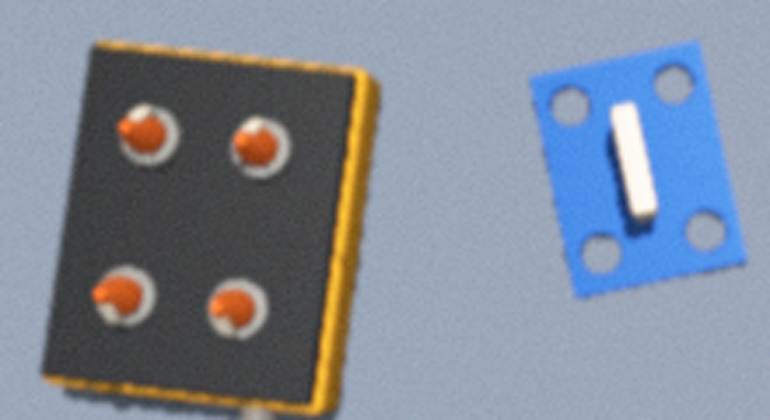

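The crop confirms it: blue board, four see-through holes and a white bar at top (302,188). The shaker centre is about (496,211) mm with yaw −5.4°. Next I'll fix the plate mask, which was too tight.

```bash
python3 - <<'E'
from h import *
for c,(x0,x1,y0,y1) in dict(top=(262,342,145,232),side=(262,345,196,250)).items():
    im=cv2.imread(f"pics/{c}0.png");roi=np.zeros(im.shape[:2],bool);roi[y0:y1,x0:x1]=1
    hsv=cv2.cvtColor(im,cv2.COLOR_BGR2HSV).astype(int)
    m=roi&(abs(hsv[...,0]-110)<14)&(hsv[...,1]>130)
    print(c,"plate",rect(c,m,.003),"at .006",rect(c,m,.006),m.sum())
    w=roi&(im.min(2)>185)
    for a,ce,mm in blobs(w,25):print("bar",a,ce.round(1),(ray(c,ce,.054)*1000).round(1),rect(c,mm,.056))
o=r.observe();print(o["time"],o["tool_pos"],R.from_quat(o["tool_rot"]).as_matrix().round(3),o["grip_width"],o["force"])
E
```

```text
top plate [541.3 -56.1 150.  114.   13.2] at .006 [541.  -56.3 149.6 113.7  13.2] 2419
bar 225 [300.7 184.8] [[541.9 -56.5]] [542.  -56.7  68.9  15.9  14.1]
side plate [541.8 -58.4 146.6 115.4  12.9] at .006 [540.8 -55.4 146.  114.9  12.9] 1430
0.6 [ 0.21479863 -0.53340808  0.25030565] [[ 0.928  0.374  0.   ]
 [ 0.374 -0.928 -0.   ]
 [-0.     0.    -1.   ]] 1.000502632891729 [ 0.51521985 -1.11224211 -0.32605541]
```

```bash
python3 -m creep '[[[32.6,47.7,-8,0,0,-0.152,0.8],[32.6,47.7,-8,0,0,-0.152,0.8],[32.6,47.7,-8,0,0,-0.152,0.8],[32.6,47.7,-8,0,0,-0.152,0.8],[32.6,47.7,-8,0,0,-0.152,0.8],[32.6,47.7,-8,0,0,-0.152,0.8],[32.6,47.7,-8,0,0,-0.152,0.8],[32.6,47.7,-8,0,0,-0.152,0.8],[32.6,47.7,-8,0,0,-0.152,0.8],[32.6,47.7,-8,0,0,-0.152,0.8],[32.6,47.7,-8,0,0,-0.152,0.8],[32.6,47.7,-8,0,0,-0.152,0.8]]]'
```

```text
time: 2.1
tool_pos: [0.5405, -0.0569, 0.1704]
tool_rot: [0.993, 0.115, -0.0, 0.0]
force: [-0.0, -0.2, -0.2]
grip_width: 0.795
gripper_force: 0.0
```

```bash
python3 -m creep '[[[0.1,0.05,-5,0,0,0,0.8],[0.1,0.05,-9,0,0,0,0.8],[0.1,0.05,-11,0,0,0,0.8],[0.1,0.05,-12.3,0,0,0,0.8],[0.1,0.05,-12.3,0,0,0,0.8],[0.1,0.05,-12.3,0,0,0,0],[0.1,0.05,-12.3,0,0,0,0],[0.1,0.05,-12.3,0,0,0,0],[0.1,0.05,-12.3,0,0,0,0],[0.1,0.05,-12.3,0,0,0,0],[0.1,0.05,-12.3,0,0,0,0]]]'
```

```text
time: 3.48
tool_pos: [0.5425, -0.0561, 0.0482]
tool_rot: [0.993, 0.115, 0.001, 0.0]
force: [-1.4, 0.6, 5.8]
grip_width: 0.178
gripper_force: 59.5
```

```bash
python3 -m creep '[[[0,0,2,0,0,0,0],[0,0,7,0,0,0,0],[0,0,12,0,0,0,0],[-1,6,13,0,0,-0.07,0],[-2,12,13,0,0,-0.16,0],[-3,17,13,0,0,-0.24,0],[-4,22,13,0,0,-0.325,0],[-4.5,25.5,13,0,0,-0.325,0],[-4.5,26.7,13,0,0,-0.325,0],[-4.5,26.7,13,0,0,-0.325,0],[-4.5,26.7,13,0,0,-0.325,0]]]'; python3 - <<'E'
from h import *
o=r.observe();print(o["tool_pos"],R.from_quat(o["tool_rot"]).as_matrix().round(3).tolist(),o["force"])
a=r.capture("top");b=r.capture("side");cv2.imwrite("pics/t1.png",a);cv2.imwrite("pics/s1.png",b)
cv2.imwrite("pics/v1.png",np.hstack([cv2.resize(a[110:310,80:280],(400,400)),cv2.resize(b[150:390,180:420],(400,400))]))
E
```

```text
time: 4.85
tool_pos: [0.497, 0.21, 0.1771]
tool_rot: [0.999, -0.048, -0.0, 0.0]
force: [0.7, -0.2, -1.2]
grip_width: 0.177
gripper_force: 59.1
[0.49699296 0.21003366 0.17706856] [[0.995, -0.095, -0.0], [-0.095, -0.995, -0.001], [-0.0, 0.001, -1.0]] [ 0.68624329 -0.22858173 -1.21041234]
```

View pics/v1.png

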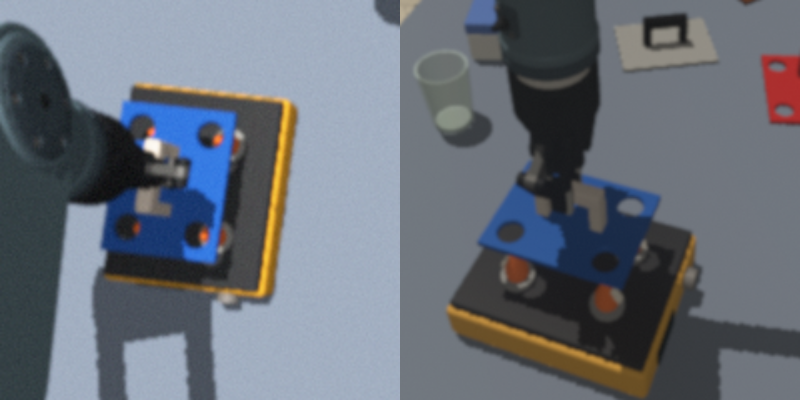

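The plate hangs level over the shaker. In the left half (top camera) it sits about (170,180), held mid-bar, and the standoffs show through its holes. Now I'll measure its offset.

```bash
python3 - <<'E'
from h import *
for c,(x0,x1,y0,y1) in dict(top=(125,205,150,250),side=(215,345,235,330)).items():
    im=cv2.imread(f"pics/{c[0]}1.png");roi=np.zeros(im.shape[:2],bool);roi[y0:y1,x0:x1]=1
    hsv=cv2.cvtColor(im,cv2.COLOR_BGR2HSV).astype(int)
    m=roi&(abs(hsv[...,0]-110)<14)&(hsv[...,1]>150)&(hsv[...,2]>55)
    for a,ce,mm in blobs(m,400): print(c,a,[rect(c,mm,z) for z in(.130,.135)])
E
```

```text
top 2689 [array([495.4, 210.6, 153.5, 117.1,  -5.4]), array([494.9, 208.6, 152.5, 116.3,  -5.4])]
side 3001 [array([495.4, 208. , 149.4, 116.2,  -5.5]), array([493.9, 211.7, 148.1, 115.1,  -5.5])]
```

Plate at about (495,210), yaw −5.4°: aligned within ~1 mm. Lowering onto the tapers.

```bash
python3 -m creep '[[[0.1,0.1,-2,0,0,0,0],[0.1,0.1,-3,0,0,0,0],[0.1,0.1,-3.6,0,0,0,0],[0.1,0.1,-4.2,0,0,0,0],[0.1,0.1,-4.2,0,0,0,0]]]'
```

```text
time: 5.58
tool_pos: [0.4977, 0.212, 0.135]
tool_rot: [0.999, -0.047, -0.0, 0.0]
force: [0.2, -0.3, -1.3]
grip_width: 0.173
gripper_force: 59.1
```

```bash
python3 -m creep '[[[0,0,-0.4,0,0,0,0],[0,0,-0.8,0,0,0,0],[0,0,-1.2,0,0,0,0],[0,0,-1.5,0,0,0,0],[0,0,-1.8,0,0,0,0],[0,0,-1.8,0,0,0,0]]]'
```

```text
time: 6.32
tool_pos: [0.4981, 0.2121, 0.1173]
tool_rot: [0.999, -0.047, 0.0, -0.0]
force: [-1.2, 0.3, -1.9]
grip_width: 0.174
gripper_force: 60.2
```

```bash
python3 -m creep '[[[0,0,-0.15,0,0,0,0],[0,0,-0.3,0,0,0,0],[0,0,-0.45,0,0,0,0],[0,0,-0.45,0,0,0,0]]]'; python3 - <<'E'
from h import *
a=r.capture("top");b=r.capture("side")
cv2.imwrite("pics/v2.png",np.hstack([cv2.resize(a[140:260,120:240],(400,400)),cv2.resize(b[230:390,200:360],(400,400))]))
E
```

```text
time: 6.82
tool_pos: [0.4985, 0.2123, 0.1161]
tool_rot: [0.999, -0.047, 0.001, 0.0]
force: [-12.7, -1.6, 24.8]
grip_width: 0.176
gripper_force: 64.0
```

View pics/v2.png

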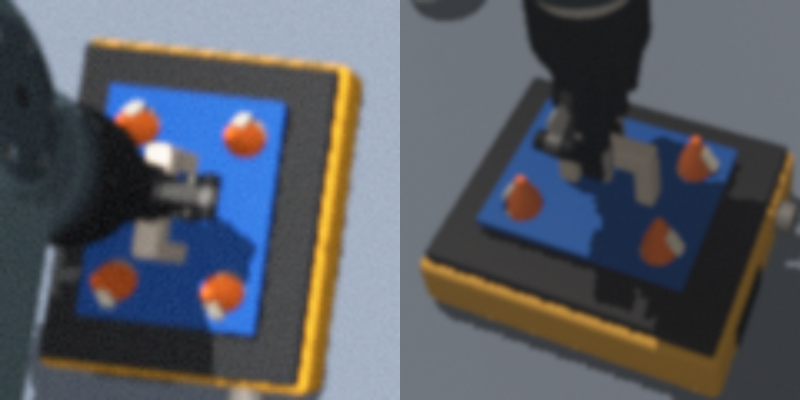

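All four orange tips and the white tabs show above the board (left half about (137,120), (245,133), (112,283), (222,293)). The firm 25 N stop at TCP z=0.116 matches home. I'll relax, release, retreat and check.

```bash
python3 -m creep '[[[0,0,0.3,0,0,0,0],[0,0,0.3,0,0,0,0],[0,0,0.3,0,0,0,0.6],[0,0,0.3,0,0,0,0.6],[0,0,0.3,0,0,0,0.6],[0,0,0.3,0,0,0,0.6],[0,0,2,0,0,0,0.6],[0,0,6,0,0,0,0.6],[0,0,12,0,0,0,0.6],[0,-6,14,0,0,0,0.6],[0,-12,14,0,0,0,0.6],[0,-18,14,0,0,0,0.6]]]'; python3 - <<'E'
from h import *
o=r.observe();print(o["tool_pos"],o["force"])
a=r.capture("top");b=r.capture("side")
cv2.imwrite("pics/v3.png",np.hstack([cv2.resize(a[140:260,120:240],(400,400)),cv2.resize(b[230:390,200:360],(400,400))]))
for c,im,(x0,x1,y0,y1) in(("top",a,(125,225,145,255)),("side",b,(205,355,240,380))):
    roi=np.zeros(im.shape[:2],bool);roi[y0:y1,x0:x1]=1
    hsv=cv2.cvtColor(im,cv2.COLOR_BGR2HSV).astype(int)
    m=roi&(abs(hsv[...,0]-110)<14)&(hsv[...,1]>150)&(hsv[...,2]>55)
    for s,ce,mm in blobs(m,400): print(c,s,[rect(c,mm,z) for z in(.074,.088)])
E
```

```text
time: 8.43
tool_pos: [0.498, 0.0306, 0.2549]
tool_rot: [0.999, -0.047, 0.002, 0.0]
force: [1.1, 0.5, 0.3]
grip_width: 0.601
gripper_force: 0.0
[0.49804087 0.03055784 0.25493127] [1.1326229  0.4828481  0.31116416]
top 813 [array([461.2, 234.5,  79.6,  77.2,  84.1]), array([460.6, 228.9,  78.3,  75.9,  84.1])]
side 2870 [array([495. , 213.1, 150.3, 116.6,  -5.2]), array([491.1, 222.4, 146.9, 114. ,  -5.2])]
```

View pics/v3.png

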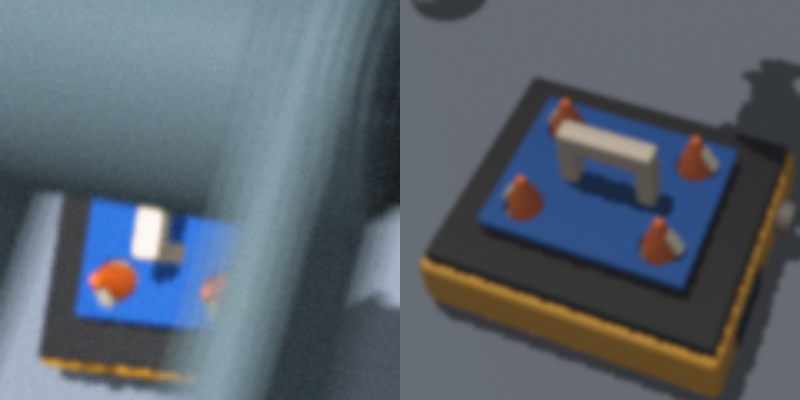

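The side view shows the board lying flat at (608,185) in the picture. All four cones and tabs stand above it, and the fitted size at 74 mm height (150×117 mm) and centre match home. The gripper is clear.

```bash
python3 -c "
from rig import r
print(r.job_done())"
```

```text
the job is handed in; nothing more can be done
None
```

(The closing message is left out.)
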